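# Fit the taper handle and carry the tube rack

### The job

Take the carrying handle out of its stand, put its tapered shank into the socket in the middle of the tube rack and press or tap it down until the taper wedges firmly enough to carry the rack. Then lift the rack by that handle alone, carry it over and set it down gently, flat inside the blue tray, and let go with the handle still wedged in it. The tubes hold samples, so never press or set down hard, and leave the jar, beaker and timer where they are.

Things in the scene. Friction and masses are not known exactly. Their poses are not given: they have to be found in the camera images.
- handle: Loose carrying handle, 108 mm tall, 0.12 kg, round about its z (up). Origin: centre of the shank's lower end. Bright metal tapered shank, 56 mm long, diameter 12 mm at the lower end, 24.3 mm at the top; above it a steel collar 36 mm wide, 6 mm thick; then a black grip 26 mm wide, 46 mm tall, orange band near its top. At the start it hangs upright in the stand, collar on the stand's top.
- grip (a point): Point on the handle's axis in the middle of the black grip, 89 mm above the shank's lower end, 27 mm above the collar's top, 19 mm below the grip's top.
- stand: Grey fixed block, 70 x 70 x 66 mm, in whose round hole (30 mm wide, 60 mm deep) the handle hangs loosely. Origin at the centre of its underside. Carry the rack round it or higher than its top.
- rack: White loose tube rack, base 140 mm (its x) x 96 mm (its y), about 0.55 to 0.8 kg, ten tubes with tan caps in two rows along x (cap tops 91 mm above the underside). In its middle a blue square column 46 x 46 mm, 100 mm high, with the socket open at its top. Origin: centre of the underside, z up; both ends alike.
- mouth (a point): Centre of the socket's mouth, top of the blue column, 100 mm above the rack's underside; 28 mm wide, 2 mm chamfer. Inside, four springy jaws take the taper. Their depth differs and cannot be seen: the taper bites with its lower end 33 to 46 mm below the mouth. Before that it rubs with up to 6 N, from there resistance climbs 10 to 20 N per mm. When wedged, 8 mm or more stay open under the collar.
- table: The white work table, 1.4 x 1.5 m; its top is the work surface (height 0). Origin: middle of the table.
- tray: Blue fixed shallow tray, outside 190 mm (its x) x 146 mm (its y) x 14 mm high, walls and floor 5 mm thick, so inside 180 x 136 mm with the floor 5 mm above the table. Origin at the centre of its underside. The rack's long side goes along the tray's long side, either way round.
- reagent: Bystander: amber jar with white cap, 52 mm wide, 105 mm tall. Origin at the centre of its underside.
- beaker: Bystander: white cup-shaped beaker, 60 mm wide, 75 mm tall. Origin at the centre of its underside.
- timer: Bystander: white bench timer, 60 x 60 x 28 mm. Origin at the centre of its underside.
- tip (a point): Centre of the shank's lower end (the handle's origin). The wedged taper holds against pulling with only a part of the push that drove it in: driven with under 8 N it mostly slips out of the lifted rack, with 15 to 25 N it holds; over about 30 N is too hard for the samples (rack pressed on table or tray: 40 N at most, its weight included).
Things that resemble listed ones, but are neither listed nor needed, are in the scene too. Of the things that look like the rack, take the one that is farthest to the robot's left at the start.

How it is judged:
By the outcome, as a careful person would: the job done as asked, in the order asked, and still so for the second after the job is handed in, with the robot touching nothing.
It also fails if it takes over 56 s, if anything falls off the work surface, if the arm or the gripper's body presses on something with over 40 N, if the wrist force passes 120 N, or if a joint passes its speed limit or range.

### The arm

A 7-joint arm with a two-finger parallel gripper is mounted at the origin on the work surface. World frame = base frame: x ahead of the robot, y to its left, z up, the work surface at z = 0. Lengths are in m, angles in rad, forces in N, time in s.
With the tool pointing down it reaches from about 0.425 to 0.925 m from the base axis. Payload 6.8 kg.
Tool frame: the origin (TCP) lies on the centre line of the jaws, within the pads' length; the fingertips stand bot.tip_reach ahead of it and the grasp point (between the pads) lies 3 mm ahead of it (bot.tip_reach is the distance from the TCP to the fingertips, in m); z points along the fingers, y is the line along which they close (so a half turn about z gives the same grasp; the last joint's range is limited). The gripper opens to 85 mm and grips with 20 to 120 N. Pads are 22 mm wide; open, the fingers measure 114 mm over their backs; the gripper's body (76 mm by 85 mm) begins 54 mm behind the grasp point. The pads swing forward as they close: fully open they stand 13 mm farther back than shut.
Start: joints at [1.024, 0.477, 0.022, 1.555, -0.011, 1.109, -0.083], TCP at [0.287, -0.611, 0.253] pointing down, gripper open.
Joint ranges: [-2.96, 2.96], [-0.34, 2.1], [-1.41, 1.46], [0.24, 2.44], [-1.37, 4.51], [0.17, 1.92], [-2.96, 2.96]. Speed limits (rad/s): [2.39, 2.39, 3.14, 3.14, 3.14, 3.14, 3.14].

### API

Orientations are given as a unit quaternion [w, x, y, z].
In Python, from station import bot gives the robot as it stands.
- The arm moves only by the tool jog_arm, never from a script. Its argument "deltas" is a list of rows, each a list of 7 numbers: the shift along the world's x, y, z in m, then the turn, a rotation vector about the world's x, y, z in rad, then the opening, from 0 (shut) to 1 (fully open). In form: [[x, y, z, rx, ry, rz, grip], ...]. A call has 1 to 10 rows; each row shifts and turns the commanded pose from where the row before left it; what a row does not reach is not made up. A row lasts 1/10 s, in which the tool goes at most 50 mm and 8.59 degrees, less where a joint would pass 70% of its speed; a pose out of reach is approached as far as the arm can. A call with a gripper value outside its range is refused whole. The fingers move at their own pace and stop on an object; "newtons" is the grip in N (left out, the last holds). Time passes only in rows, so rows that do not move let the fingers close. It gives the time, the measured TCP pose, the force, the opening and the grip force at its end, in the units of the state.
- bot.get_obs(): the state, without advancing time (a new reading comes with each control period).
- bot.read_camera(name): name is "scene" or "top"; returns a dict with "img" (384x512x3 uint8, red, green, blue), "K" (3x3 intrinsics, pixels), "eye" and "attitude" of the camera in the world. Camera axes: x right, y down, z forward; pixel columns grow to the right and rows downward; lengths in m; the calibration is good to about 2 mm. A picture is of the moment at which its call begins. There is no depth.
- bot.hand_in(): hands the job in; it is judged then, once.
The state is a dict: "t": time; "q": joint angles; "joint_vel": joint speeds; "joint_torque": joint torques, N m; "eef_pos": TCP position; "tool_rot": TCP orientation; "contact_force": force on the tool from outside, world axes, zero at the start; "torque": the same for the moment, N m; "gripper_width": opening from 0.0 (shut) to 1.0 (fully open); "grasp_force": force on a finger pad.
Only numpy, scipy, OpenCV 4.12 (cv2) and the standard library are available. Lean on these libraries where they do the work, as an engineer would, in place of code of your own. Each camera call takes 0.05 s, during which the arm holds its last target. There are 200 camera calls.

## Working session

There is one attempt and no reset: what is moved stays moved. The work goes in short steps, Python scripts to look and compute and a tool call to move; the robot and the scene stay as the last step left them, time stands still between calls to the robot, and variables do not carry over. Pictures are saved under pics/ and viewed, at most 10 in all, crops included, and the job is handed in when it is done.

Besides the shell and the picture viewer there is one more tool, called in YAML: its name, and indented under it one key for each argument. jog_arm: Moves the arm, as the interface text tells. Its arguments: {"type":"object","properties":{"deltas":{"type":"array"},"newtons":{"type":"number"}},"required":["deltas"]}

```bash
mkdir -p pics; python3 - <<'E'
from station import bot
import cv2
o=bot.get_obs();print({k:o[k] for k in("t","eef_pos","tool_rot","contact_force","gripper_width")},bot.tip_reach)
for n in("scene","top"):
    c=bot.read_camera(n);cv2.imwrite(f"pics/{n}0.png",c["img"][:,:,::-1]);print(n,c["K"],c["eye"],c["attitude"])
E
```

```text
{'t': 0.0, 'eef_pos': array([ 0.28653668, -0.61056018,  0.25229278]), 'tool_rot': array([-8.87355785e-04,  9.76021281e-01,  2.17673136e-01, -2.76840337e-04]), 'contact_force': array([ 0.96534348, -0.17153669,  0.16897232]), 'gripper_width': 0.9989462270334589} 0.022
scene [[371.52461063   0.         253.76051574]
 [  0.         371.52461063 194.09392617]
 [  0.           0.           1.        ]] [ 1.07619235 -0.24251533  0.65154603] [-0.33044689  0.78575265  0.47971898 -0.20800801]
top [[460.79865544   0.         255.59653936]
 [  0.         460.79865544 188.36151517]
 [  0.           0.           1.        ]] [0.35847287 0.00664944 1.1756239 ] [-0.06022868  0.71476588 -0.69472879  0.05323674]
```

View pics/scene0.png

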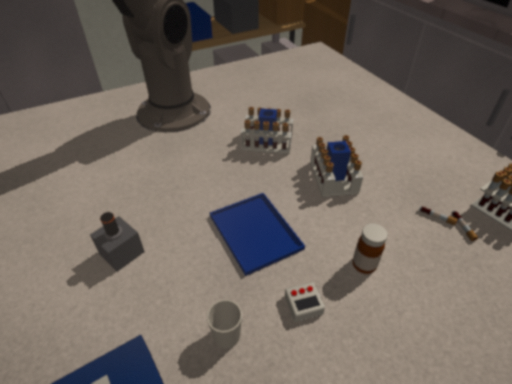

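View pics/top0.png

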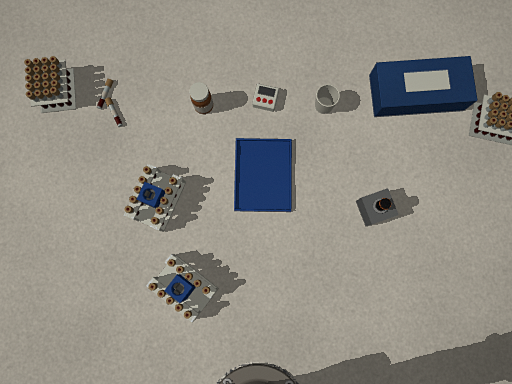

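The scene shows the handle in the grey stand at scene (115,235), top (383,205). The blue tray is at top (264,175). The jar (201,98), timer (265,96) and beaker (327,98) stand along the far side, and the big blue box at (425,85) is a look-alike.

Rack candidates in the top view:
- (152,195): blue column, two rows of five.
- (179,290): the same look.
- (45,80) and (497,118): tube blocks with no blue column, so not racks as described.

World +y is image left, so the one at (152,195) should be the one meant. I'll check it in a crop and measure.

```bash
cat > h.py <<'E'
import numpy as np,cv2
from station import bot
from scipy.spatial.transform import Rotation as R
def rot(q): return R.from_quat([q[1],q[2],q[3],q[0]])
def ray(c,uv):
    d=np.linalg.inv(c["K"])@np.array([uv[0],uv[1],1.]); return rot(c["attitude"]).apply(d)
def onz(c,uv,z):
    d=ray(c,uv);return c["eye"]+d*(z-c["eye"][2])/d[2]
def proj(c,p):
    v=c["K"]@rot(c["attitude"]).inv().apply(np.array(p)-c["eye"]); return v[:2]/v[2]
def blobs(m,a=60):
    cs,_=cv2.findContours(m.astype(np.uint8),cv2.RETR_EXTERNAL,cv2.CHAIN_APPROX_NONE)
    return [k for k in cs if cv2.contourArea(k)>a]
def rect(c,k,z):  # min-area rectangle of contour points cast to plane z
    p=np.array([onz(c,q[0],z)[:2] for q in k],np.float32)
    return cv2.minAreaRect(p*1000)
E
python3 - <<'E'
from h import *
c=bot.read_camera("top");im=c["img"]
crop=cv2.resize(im[150:330,110:250,::-1],None,fx=3.2,fy=3.2,interpolation=cv2.INTER_CUBIC)
s=cv2.resize(im[170:240,340:430,::-1],(0,0),fx=3.5,fy=3.5,interpolation=cv2.INTER_CUBIC)
out=np.zeros((crop.shape[0],crop.shape[1]+s.shape[1],3),np.uint8);out[:,:crop.shape[1]]=crop;out[:s.shape[0],crop.shape[1]:]=s
cv2.imwrite("pics/crop1.png",out)
hsv=cv2.cvtColor(im,cv2.COLOR_RGB2HSV)
blue=cv2.inRange(hsv,(105,130,40),(130,255,255))
for k in blobs(blue):
    x,y,w,h=cv2.boundingRect(k)
    print("blue px",(x,y,w,h),"z.1",rect(c,k,.1),"z.014",rect(c,k,.014))
# tan caps
tan=cv2.inRange(hsv,(5,80,90),(20,220,255))
for k in blobs(tan,8):
    (u,v),r=cv2.minEnclosingCircle(k)
    if 110<u<250 and v>150: print("cap",round(u,1),round(v,1),round(r,1),onz(c,(u,v),.091).round(4))
for u in [(383,205)]: print("grip~",onz(c,u,.118))
E
```

```text
blue px (165, 275, 30, 28) z.1 ((295.8431701660156, 187.30218505859375), (51.52437973022461, 50.1488151550293), 54.085208892822266) z.014 ((290.8356628417969, 201.7460479736328), (55.64395523071289, 54.15837860107422), 54.08523178100586)
blue px (137, 182, 28, 26) z.1 ((510.6540222167969, 267.6260986328125), (55.3005256652832, 46.315582275390625), 68.6341781616211) z.014 ((522.8213500976562, 288.4920959472656), (59.721946716308594, 50.0186882019043), 68.63420867919922)
blue px (234, 138, 58, 74) z.1 ((567.7393798828125, 3.9031829833984375), (174.61111450195312, 133.6653289794922), 0.5675238966941833) z.014 ((584.4710083007812, 3.6836166381835938), (188.57196044921875, 144.3523406982422), 0.5675121545791626)
blue px (370, 56, 107, 60) z.1 ((799.085205078125, -380.900146484375), (135.51910400390625, 253.14398193359375), 5.792346477508545) z.014 ((834.3138427734375, -411.8861083984375), (146.35426330566406, 273.38372802734375), 5.792328834533691)
cap 186.9 314.6 3.4 [0.2374 0.1684 0.091 ]
cap 177.8 307.5 3.5 [0.2525 0.1901 0.091 ]
cap 168.9 300.4 3.4 [0.268  0.2114 0.091 ]
cap 160.4 293.1 3.4 [0.2837 0.2322 0.091 ]
cap 205.3 290.0 3.4 [0.2937 0.1289 0.091 ]
cap 151.5 286.5 3.5 [0.2979 0.2536 0.091 ]
cap 196.5 283.0 3.4 [0.3089 0.15   0.091 ]
cap 187.6 275.9 3.4 [0.3243 0.1713 0.091 ]
cap 179.0 269.3 3.3 [0.3388 0.1921 0.091 ]
cap 170.2 262.2 3.3 [0.3545 0.2136 0.091 ]
cap 153.7 219.8 3.3 [0.4522 0.2584 0.091 ]
cap 158.3 209.8 3.3 [0.4762 0.2491 0.091 ]
cap 127.3 208.8 3.3 [0.4765 0.3229 0.091 ]
cap 163.0 200.0 3.2 [0.4999 0.2393 0.091 ]
cap 132.2 198.7 3.3 [0.5009 0.3129 0.091 ]
cap 167.5 190.0 3.4 [0.5242 0.23   0.091 ]
cap 137.0 189.0 3.2 [0.5246 0.3031 0.091 ]
cap 172.0 180.0 3.2 [0.5488 0.2207 0.091 ]
cap 141.3 178.8 3.3 [0.5496 0.2946 0.091 ]
cap 145.9 169.1 3.1 [0.5736 0.2851 0.091 ]
grip~ [ 0.49898739 -0.27527867  0.118     ]
```

View pics/crop1.png

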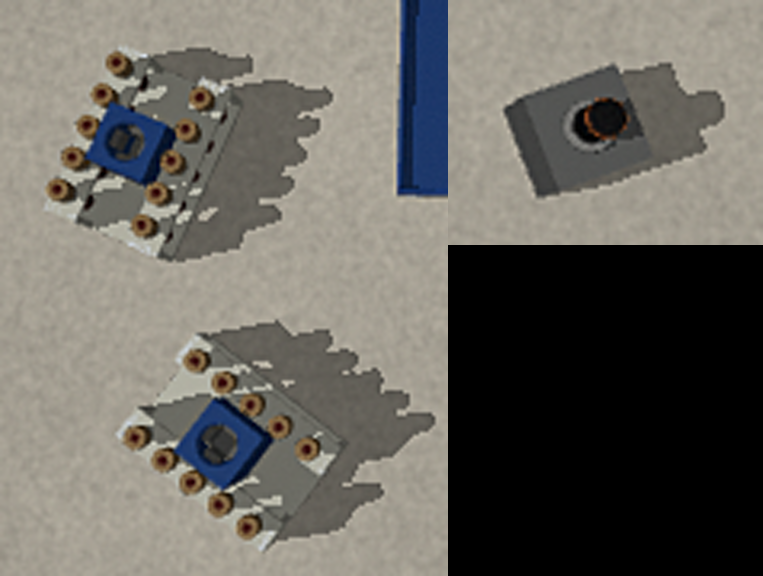

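The crop confirms it. The rack at top (152,195) has the blue socket column and two rows of five caps, and its y is about 0.27 against 0.19 for the other, so it is the one meant. The grip top is at about (385,203). Next I'll get precise numbers.

```bash
python3 - <<'E'
from h import *
c=bot.read_camera("top");s=bot.read_camera("scene")
for n,cc,(u0,v0,u1,v1) in(("top",c,(360,185,410,225)),("scene",s,(95,205,125,240))):
    hsv=cv2.cvtColor(cc["img"],cv2.COLOR_RGB2HSV)[v0:v1,u0:u1]
    o=cv2.inRange(hsv,(3,110,50),(22,255,255));p=np.argwhere(o)[:,::-1]+[u0,v0]
    print(n,len(p),p.min(0),p.max(0),"centre at .113:",onz(cc,(p.min(0)+p.max(0))/2,.113).round(4))
print("proj of top-est grip into scene:",proj(s,[*onz(c,(385.4,203.4),.118)[:2],.118]),onz(c,(385.4,203.4),.118))
g=cv2.cvtColor(c["img"],cv2.COLOR_RGB2HSV)[182:208,137:165]
d=((g[...,1]<120)|(g[...,2]<45)).astype(np.uint8)
for k in blobs(d,20):
    (u,v),r=cv2.minEnclosingCircle(k);print("hole?",u+137,v+182,r,onz(c,(u+137,v+182),.1).round(4))
p=[(.5127,.2716)]
print("cap centre->px",proj(c,[.5127,.2716,.1]),"scene px",proj(s,[.5127,.2716,.1]))
# scene-view check of rack column top & tray
hsv=cv2.cvtColor(s["img"],cv2.COLOR_RGB2HSV);b=cv2.inRange(hsv,(105,130,40),(130,255,255))
for k in blobs(b):
    print(cv2.boundingRect(k),[x for x in rect(s,k,.014)])
E
```

```text
top 27 [379 198] [391 209] centre at .113: [ 0.5033 -0.2813  0.113 ]
scene 38 [103 217] [113 223] centre at .113: [ 0.5105 -0.2806  0.113 ]
proj of top-est grip into scene: [106.34946947 215.77341849] [ 0.50286502 -0.28086048  0.118     ]
hole? 149.1962022781372 193.8670883178711 5.617023944854736 [0.5124 0.271  0.1   ]
hole? 150.5 194.5 18.398468017578125 [0.511  0.2678 0.1   ]
hole? 139.76923084259033 183.88461542129517 3.3497884273529053 [0.5357 0.295  0.1   ]
cap centre->px [148.93842241 193.74175575] scene px [338.75124794 146.73989175]
(54, 338, 108, 46) [(735.7131958007812, -342.894775390625), (174.40638732910156, 75.02005004882812), 62.85478973388672]
(212, 197, 92, 77) [(591.1424560546875, 0.734649658203125), (186.02210998535156, 142.221923828125), 1.0217177867889404]
(329, 142, 21, 37) [(473.25091552734375, 324.75067138671875), (53.884925842285156, 156.04417419433594), 62.256996154785156]
(260, 110, 16, 9) [(179.40550231933594, 255.5856475830078), (48.07017135620117, 47.03034210205078), 62.12104415893555]
(187, 3, 24, 38) [(-721.4066772460938, 370.63507080078125), (96.94158172607422, 504.5398254394531), 73.35797882080078]
```

jog_arm:
  deltas:
    - [0.0216,0.033,0,0,0,0,1]
    - [0.0216,0.033,0,0,0,0,1]
    - [0.0216,0.033,0,0,0,0,1]
    - [0.0216,0.033,0,0,0,0,1]
    - [0.0216,0.033,0,0,0,0,1]
    - [0.0216,0.033,0,0,0,0,1]
    - [0.0216,0.033,0,0,0,0,1]
    - [0.0216,0.033,0,0,0,0,1]
    - [0.0216,0.033,0,0,0,0,1]
    - [0.0216,0.033,0,0,0,0,1]

```text
t: 1.25
eef_pos: [0.5034, -0.2797, 0.2534]
tool_rot: [0.0, 0.976, 0.218, 0.0]
contact_force: [0.5, -0.4, -0.4]
gripper_width: 0.999
grasp_force: 0.0
```

jog_arm:
  deltas:
    - [0,0,-0.02,0,0,0,1]
    - [0,0,-0.02,0,0,0,1]
    - [0,0,0,0,0,0,1]
    - [0,0,0,0,0,0,1]

```text
t: 1.65
eef_pos: [0.5026, -0.2813, 0.2134]
tool_rot: [-0.0, 0.976, 0.217, -0.0]
contact_force: [-0.0, -0.1, 0.9]
gripper_width: 1.0
grasp_force: 0.0
```

jog_arm:
  deltas:
    - [0,0,-0.02,0,0,0,1]
    - [0,0,-0.02,0,0,0,1]
    - [0,0,-0.02,0,0,0,1]
    - [0,0,-0.02,0,0,0,1]
    - [0,0,-0.015,0,0,0,1]
    - [0,0,-0.014,0,0,0,1]
    - [0,0,0,0,0,0,1]
    - [0,0,0,0,0,0,1]

```text
t: 2.45
eef_pos: [0.5031, -0.2813, 0.1047]
tool_rot: [0.0, 0.976, 0.218, 0.0]
contact_force: [1.1, 1.0, -0.2]
gripper_width: 0.999
grasp_force: 0.0
```

jog_arm:
  deltas:
    - [0,0,0,0,0,0,0]
    - [0,0,0,0,0,0,0]
    - [0,0,0,0,0,0,0]
    - [0,0,0,0,0,0,0]
    - [0,0,0,0,0,0,0]
    - [0,0,0,0,0,0,0]
    - [0,0,0,0,0,0,0]
    - [0,0,0,0,0,0,0]
  newtons: 90

```text
t: 3.25
eef_pos: [0.5031, -0.2812, 0.1049]
tool_rot: [0.0, 0.976, 0.218, 0.0]
contact_force: [-0.9, 0.3, 5.7]
gripper_width: 0.282
grasp_force: 88.0
```

jog_arm:
  deltas:
    - [0,0,0.01,0,0,0,0]
    - [0,0,0.015,0,0,0,0]
    - [0,0,0.025,0,0,0,0]
    - [0,0,0.025,0,0,0,0]
    - [0,0,0.025,0,0,0,0]
    - [0,0,0.025,0,0,0,0]
    - [0,0,0.025,0,0,0,0]
    - [0,0,0,0,0,0,0]
    - [0,0,0,0,0,0,0]

```text
t: 4.15
eef_pos: [0.5028, -0.2811, 0.255]
tool_rot: [0.0, 0.976, 0.218, 0.001]
contact_force: [-0.3, 0.4, -2.1]
gripper_width: 0.287
grasp_force: 88.3
```

```bash
python3 - <<'E'
from h import *
c=bot.read_camera("scene");t=bot.read_camera("top");o=bot.get_obs()
x,y,z=o["eef_pos"];print(o["eef_pos"],o["contact_force"],o["gripper_width"],"tip px exp",proj(c,[x,y,z-.0949]))
v=np.array(proj(c,[x,y,z-.05])).astype(int);print(v)
im=c["img"][max(v[1]-70,0):v[1]+70,max(v[0]-70,0):v[0]+70,::-1]
cv2.imwrite("pics/held.png",cv2.resize(im,None,fx=4,fy=4,interpolation=cv2.INTER_CUBIC))
E
```

```text
[ 0.50201571 -0.28072995  0.25336001] [ 0.94798683  0.07712829 -1.30823263] 0.2799209171859416 tip px exp [100.19937056 200.89409863]
[ 92 183]
```

View pics/held.png

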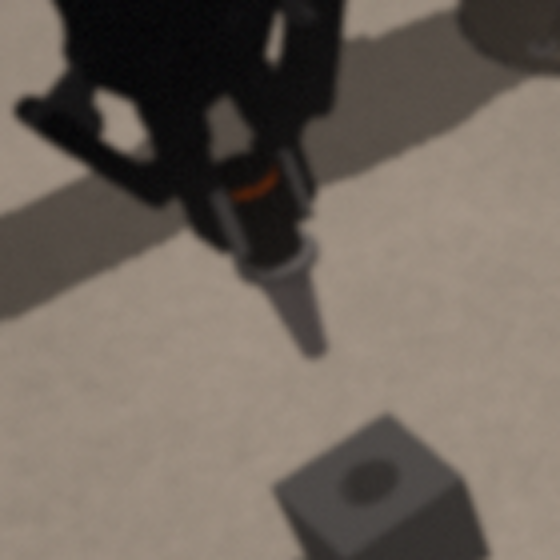

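The handle is held upright, with its tip at about scene (101,202) as predicted. I'll carry it over to the rack.

jog_arm:
  deltas:
    - [0.0006,0.02,0,0,0,0,0]
    - [0.0006,0.038,0,0,0,0,0]
    - [0.0006,0.042,0,0,0,0,0]
    - [0.0006,0.042,0,0,0,0,0]
    - [0.0006,0.042,0,0,0,0,0]
    - [0.0006,0.042,0,0,0,0,0]
    - [0.0006,0.042,0,0,0,0,0]
    - [0.0006,0.042,0,0,0,0,0]
    - [0.0006,0.042,0,0,0,0,0]
    - [0.0006,0.042,0,0,0,0,0]

```text
t: 5.25
eef_pos: [0.5078, 0.1143, 0.2531]
tool_rot: [0.0, 0.976, 0.218, -0.001]
contact_force: [1.3, 0.8, -0.2]
gripper_width: 0.279
grasp_force: 88.4
```

jog_arm:
  deltas:
    - [0.0006,0.042,0,0,0,0,0]
    - [0.0006,0.042,0,0,0,0,0]
    - [0.0006,0.036,0,0,0,0,0]
    - [0.0006,0.028,0,0,0,0,0]
    - [0.0006,0.01,0,0,0,0,0]
    - [0,0,0,0,0,0,0]
    - [0,0,0,0,0,0,0]
    - [0,0,0,0,0,0,0]

```text
t: 6.05
eef_pos: [0.5122, 0.2687, 0.2539]
tool_rot: [0.001, 0.976, 0.216, -0.0]
contact_force: [-0.3, 0.3, -0.7]
gripper_width: 0.28
grasp_force: 88.4
```

```bash
python3 - <<'E'
from h import *
c=bot.read_camera("scene");o=bot.get_obs()
x,y,z=o["eef_pos"];print(o["t"],o["eef_pos"],o["contact_force"],"tip px exp",proj(c,[x,y,z-.0949]),"mouth px",proj(c,[.5125,.2713,.1]))
im=c["img"][80:220,260:400,::-1]
cv2.imwrite("pics/over.png",cv2.resize(im,None,fx=4,fy=4,interpolation=cv2.INTER_CUBIC))
E
```

```text
6.1 [0.51219851 0.26890281 0.25410292] [ 0.20306085 -0.19821338 -1.0014008 ] tip px exp [341.45481175 126.50883991] mouth px [338.60210144 146.73063531]
```

View pics/over.png

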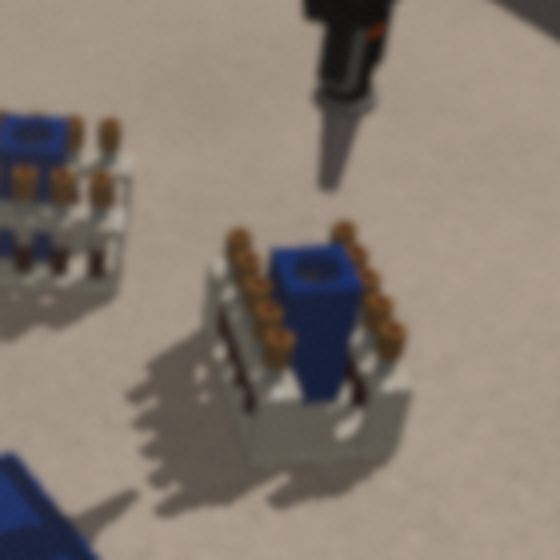

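Tip at scene (342,127) and mouth at (339.5,146), both within 1 px of prediction. I'll descend into the socket.

jog_arm:
  deltas:
    - [0,0.002,-0.015,0,0,0,0]
    - [0,0,-0.02,0,0,0,0]
    - [0,0,-0.012,0,0,0,0]
    - [0,0,-0.01,0,0,0,0]
    - [0,0,-0.01,0,0,0,0]
    - [0,0,-0.008,0,0,0,0]
    - [0,0,-0.005,0,0,0,0]
    - [0,0,0,0,0,0,0]
    - [0,0,0,0,0,0,0]

```text
t: 7.0
eef_pos: [0.5119, 0.2729, 0.1745]
tool_rot: [0.0, 0.976, 0.218, 0.0]
contact_force: [-0.6, -0.7, -0.5]
gripper_width: 0.282
grasp_force: 88.3
```

jog_arm:
  deltas:
    - [0,0,-0.002,0,0,0,0]
    - [0,0,-0.002,0,0,0,0]
    - [0,0,-0.002,0,0,0,0]
    - [0,0,0,0,0,0,0]

```text
t: 7.4
eef_pos: [0.5118, 0.2724, 0.168]
tool_rot: [0.0, 0.976, 0.217, -0.0]
contact_force: [0.4, -2.8, -1.3]
gripper_width: 0.279
grasp_force: 88.2
```

jog_arm:
  deltas:
    - [0,0,-0.0015,0,0,0,0]
    - [0,0,-0.0015,0,0,0,0]
    - [0,0,-0.001,0,0,0,0]
    - [0,0,0,0,0,0,0]

```text
t: 7.8
eef_pos: [0.5121, 0.2722, 0.1642]
tool_rot: [0.001, 0.976, 0.217, -0.0]
contact_force: [0.2, -5.3, 0.9]
gripper_width: 0.285
grasp_force: 88.5
```

jog_arm:
  deltas:
    - [0,0,-0.001,0,0,0,0]
    - [0,0,0,0,0,0,0]

```text
t: 8.0
eef_pos: [0.5121, 0.2721, 0.1633]
tool_rot: [0.001, 0.976, 0.217, 0.0]
contact_force: [-0.3, -5.4, 1.5]
gripper_width: 0.288
grasp_force: 88.7
```

jog_arm:
  deltas:
    - [0,0,-0.001,0,0,0,0]
    - [0,0,0,0,0,0,0]

```text
t: 8.2
eef_pos: [0.5122, 0.272, 0.1623]
tool_rot: [0.001, 0.976, 0.217, 0.0]
contact_force: [0.6, -6.2, 3.3]
gripper_width: 0.281
grasp_force: 88.8
```

jog_arm:
  deltas:
    - [0,-0.0015,0,0,0,0,0]
    - [0,0,0,0,0,0,0]

```text
t: 8.4
eef_pos: [0.512, 0.2716, 0.1623]
tool_rot: [-0.0, 0.976, 0.218, 0.0]
contact_force: [0.9, -3.0, -0.5]
gripper_width: 0.282
grasp_force: 88.4
```

jog_arm:
  deltas:
    - [0,0,-0.001,0,0,0,0]
    - [0,0,0,0,0,0,0]

```text
t: 8.6
eef_pos: [0.512, 0.2715, 0.1613]
tool_rot: [-0.0, 0.976, 0.218, 0.0]
contact_force: [1.4, -3.6, 0.5]
gripper_width: 0.282
grasp_force: 88.4
```

jog_arm:
  deltas:
    - [0,0,-0.001,0,0,0,0]
    - [0,0,0,0,0,0,0]

```text
t: 8.8
eef_pos: [0.512, 0.2714, 0.1603]
tool_rot: [0.0, 0.976, 0.218, 0.0]
contact_force: [1.0, -3.4, 1.0]
gripper_width: 0.285
grasp_force: 88.4
```

jog_arm:
  deltas:
    - [0,-0.001,-0.001,0,0,0,0]
    - [0,0,0,0,0,0,0]

```text
t: 9.0
eef_pos: [0.5119, 0.271, 0.1593]
tool_rot: [-0.0, 0.976, 0.218, 0.0]
contact_force: [1.5, -1.8, 0.2]
gripper_width: 0.282
grasp_force: 88.5
```

jog_arm:
  deltas:
    - [0,0,-0.001,0,0,0,0]
    - [0,0,0,0,0,0,0]

```text
t: 9.2
eef_pos: [0.5119, 0.2708, 0.1583]
tool_rot: [-0.0, 0.976, 0.218, 0.0]
contact_force: [1.7, -0.4, -0.4]
gripper_width: 0.282
grasp_force: 88.5
```

jog_arm:
  deltas:
    - [0,0,-0.001,0,0,0,0]
    - [0,0,0,0,0,0,0]

```text
t: 9.4
eef_pos: [0.5119, 0.2707, 0.1573]
tool_rot: [-0.0, 0.976, 0.218, 0.0]
contact_force: [2.4, -1.3, 0.3]
gripper_width: 0.279
grasp_force: 88.4
```

jog_arm:
  deltas:
    - [0,0,-0.001,0,0,0,0]
    - [0,0,0,0,0,0,0]

```text
t: 9.6
eef_pos: [0.512, 0.2705, 0.1563]
tool_rot: [-0.0, 0.976, 0.218, 0.0]
contact_force: [2.0, -0.7, -0.1]
gripper_width: 0.283
grasp_force: 88.5
```

jog_arm:
  deltas:
    - [0,0,-0.001,0,0,0,0]
    - [0,0,0,0,0,0,0]

```text
t: 9.8
eef_pos: [0.5121, 0.2706, 0.1557]
tool_rot: [-0.0, 0.976, 0.218, 0.0]
contact_force: [2.2, -2.5, 3.9]
gripper_width: 0.284
grasp_force: 88.9
```

jog_arm:
  deltas:
    - [0,0,-0.001,0,0,0,0]
    - [0,0,0,0,0,0,0]

```text
t: 10.0
eef_pos: [0.5122, 0.2707, 0.1552]
tool_rot: [-0.0, 0.976, 0.218, 0.001]
contact_force: [1.7, -1.5, 8.5]
gripper_width: 0.283
grasp_force: 89.4
```

Biting now; each commanded mm adds about 5 N.

jog_arm:
  deltas:
    - [0,0,-0.001,0,0,0,0]
    - [0,0,0,0,0,0,0]

```text
t: 10.2
eef_pos: [0.5123, 0.2707, 0.1548]
tool_rot: [-0.0, 0.976, 0.218, 0.001]
contact_force: [0.1, -3.2, 12.5]
gripper_width: 0.283
grasp_force: 89.8
```

jog_arm:
  deltas:
    - [0,0,-0.0007,0,0,0,0]
    - [0,0,0,0,0,0,0]

```text
t: 10.4
eef_pos: [0.5125, 0.2708, 0.1547]
tool_rot: [-0.0, 0.976, 0.218, 0.001]
contact_force: [-1.8, -3.8, 15.9]
gripper_width: 0.284
grasp_force: 90.0
```

jog_arm:
  deltas:
    - [0,0,-0.001,0,0,0,0]
    - [0,0,0,0,0,0,0]

```text
t: 10.6
eef_pos: [0.5126, 0.2709, 0.1543]
tool_rot: [0.0, 0.976, 0.217, 0.001]
contact_force: [-1.8, -5.1, 21.7]
gripper_width: 0.279
grasp_force: 90.7
```

jog_arm:
  deltas:
    - [0,0,-0.0005,0,0,0,0]
    - [0,0,0,0,0,0,0]
    - [0,0,0,0,0,0,0]

```text
t: 10.9
eef_pos: [0.5127, 0.271, 0.1542]
tool_rot: [0.0, 0.976, 0.217, 0.001]
contact_force: [-2.6, -5.1, 23.7]
gripper_width: 0.284
grasp_force: 90.8
```

jog_arm:
  deltas:
    - [0,0,0.002,0,0,0,0]
    - [0,0,0.002,0,0,0,0]
    - [0,0,0.002,0,0,0,0]
    - [0,0,0.002,0,0,0,0]
    - [0,0,0.002,0,0,0,0]
    - [0,0,0.003,0,0,0,0]
    - [0,0,0.003,0,0,0,0]
    - [0,0,0,0,0,0,0]
    - [0,0,0,0,0,0,0]

```text
t: 11.8
eef_pos: [0.5118, 0.2705, 0.1672]
tool_rot: [-0.0, 0.976, 0.218, 0.0]
contact_force: [-0.4, -0.8, -8.5]
gripper_width: 0.28
grasp_force: 88.5
```

It holds about 0.7 kg. I'll lift further and carry it, turning as it goes.

jog_arm:
  deltas:
    - [0,0,0.006,0,0,0,0]
    - [0,0,0.01,0,0,0,0]
    - [0,0,0.01,0,0,0,0]
    - [0,0,0.01,0,0,0,0]
    - [0,0,0.004,0,0,0,0]
    - [0.001,-0.004,0,0,0,0.005,0]
    - [0.002,-0.008,0,0,0,0.012,0]
    - [0.0035,-0.012,0,0,0,0.018,0]
    - [0.0045,-0.016,0,0,0,0.025,0]
    - [0.005,-0.018,0,0,0,0.025,0]

```text
t: 12.8
eef_pos: [0.5276, 0.2111, 0.2064]
tool_rot: [0.0, 0.966, 0.26, -0.001]
contact_force: [-0.0, -1.0, -7.7]
gripper_width: 0.283
grasp_force: 88.8
```

jog_arm:
  deltas:
    - [0.005,-0.018,0,0,0,0.025,0]
    - [0.005,-0.018,0,0,0,0.025,0]
    - [0.005,-0.018,0,0,0,0.025,0]
    - [0.005,-0.018,0,0,0,0.025,0]
    - [0.005,-0.018,0,0,0,0.025,0]
    - [0.005,-0.018,0,0,0,0.025,0]
    - [0.005,-0.018,0,0,0,0.025,0]
    - [0.005,-0.018,0,0,0,0.025,0]
    - [0.005,-0.018,0,0,0,0.025,0]
    - [0.005,-0.016,0,0,0,0.025,0]

```text
t: 13.8
eef_pos: [0.5773, 0.0321, 0.2063]
tool_rot: [0.0, 0.926, 0.377, -0.001]
contact_force: [0.4, -0.6, -7.8]
gripper_width: 0.278
grasp_force: 88.8
```

jog_arm:
  deltas:
    - [0.004,-0.015,0,0,0,0.02,0]
    - [0.003,-0.01,0,0,0,0.014,0]
    - [0.001,-0.005,0,0,0,0.01,0]
    - [0,-0.002,0,0,0,0.005,0]
    - [0,0,0,0,0,0,0]
    - [0,0,0,0,0,0,0]
    - [0,0,0,0,0,0,0]
    - [0,0,0,0,0,0,0]

```text
t: 14.6
eef_pos: [0.5857, 0.0031, 0.2072]
tool_rot: [-0.0, 0.916, 0.4, 0.0]
contact_force: [-0.8, -0.0, -8.3]
gripper_width: 0.278
grasp_force: 88.9
```

```bash
python3 - <<'E'
from h import *
c=bot.read_camera("scene");t=bot.read_camera("top");o=bot.get_obs()
print(o["t"],o["eef_pos"],o["tool_rot"],o["contact_force"])
a=cv2.resize(c["img"][120:300,180:340,::-1],None,fx=2.5,fy=2.5,interpolation=cv2.INTER_CUBIC)
b=cv2.resize(t["img"][110:290,190:330,::-1],None,fx=2.5,fy=2.5,interpolation=cv2.INTER_CUBIC)
cv2.imwrite("pics/carry.png",np.hstack([a,b]))
E
```

```text
14.7 [0.58576333 0.00276793 0.20714244] [-1.42733624e-06  9.16460443e-01  4.00125300e-01  3.35818898e-05] [ 0.42645509 -0.72532598 -9.92252465]
```

View pics/carry.png

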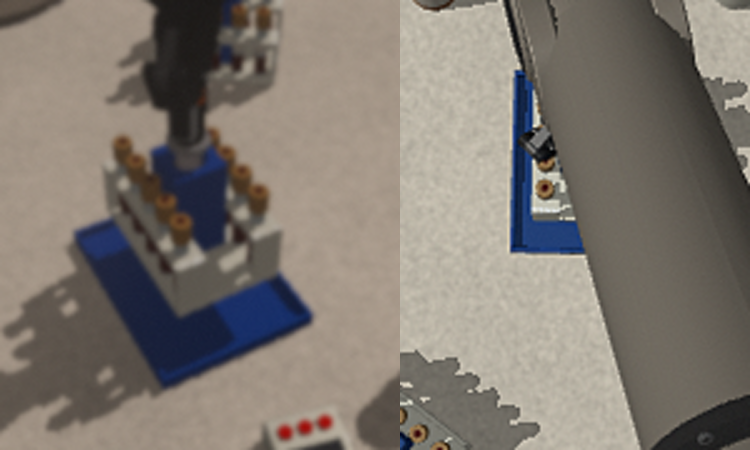

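The rack hangs level and parallel over the tray (rack in the scene crop around (190,230), tray corners at (165,385) and (310,318)). I'll lower it gently.

jog_arm:
  deltas:
    - [0,0,-0.004,0,0,0,0]
    - [0,0,-0.008,0,0,0,0]
    - [0,0,-0.008,0,0,0,0]
    - [0,0,-0.008,0,0,0,0]
    - [0,0,-0.006,0,0,0,0]
    - [0,0,-0.004,0,0,0,0]
    - [0,0,-0.002,0,0,0,0]
    - [0,0,-0.001,0,0,0,0]
    - [0,0,0,0,0,0,0]

```text
t: 15.6
eef_pos: [0.5859, 0.0025, 0.1662]
tool_rot: [0.0, 0.917, 0.4, 0.0]
contact_force: [-0.1, -0.8, -7.4]
gripper_width: 0.281
grasp_force: 88.9
```

jog_arm:
  deltas:
    - [0,0,-0.001,0,0,0,0]
    - [0,0,-0.001,0,0,0,0]
    - [0,0,-0.001,0,0,0,0]
    - [0,0,-0.001,0,0,0,0]
    - [0,0,0,0,0,0,0]

```text
t: 16.1
eef_pos: [0.5857, 0.0024, 0.1619]
tool_rot: [-0.0, 0.917, 0.4, -0.0]
contact_force: [0.3, -0.2, -8.5]
gripper_width: 0.279
grasp_force: 88.9
```

jog_arm:
  deltas:
    - [0,0,-0.0007,0,0,0,0]
    - [0,0,-0.0007,0,0,0,0]
    - [0,0,-0.0006,0,0,0,0]
    - [0,0,0,0,0,0,0]

```text
t: 16.5
eef_pos: [0.5857, 0.0024, 0.16]
tool_rot: [-0.0, 0.917, 0.4, -0.0]
contact_force: [-0.4, -0.9, -7.9]
gripper_width: 0.286
grasp_force: 88.9
```

jog_arm:
  deltas:
    - [0,0,-0.0005,0,0,0,0]
    - [0,0,-0.0005,0,0,0,0]
    - [0,0,0,0,0,0,0]

```text
t: 16.8
eef_pos: [0.586, 0.0027, 0.1595]
tool_rot: [0.0, 0.917, 0.4, 0.0]
contact_force: [-1.1, -0.2, -4.1]
gripper_width: 0.283
grasp_force: 89.3
```

jog_arm:
  deltas:
    - [0,0,-0.0005,0,0,0,0]
    - [0,0,-0.0005,0,0,0,0]
    - [0,0,0,0,0,0,0]

```text
t: 17.1
eef_pos: [0.5861, 0.0028, 0.1594]
tool_rot: [0.0, 0.917, 0.4, 0.0]
contact_force: [-3.6, 0.9, 5.6]
gripper_width: 0.282
grasp_force: 90.5
```

Seated. I'll ease off the load and let go.

jog_arm:
  deltas:
    - [0,0,0.0006,0,0,0,0]
    - [0,0,0,0,0,0,0.35]
    - [0,0,0,0,0,0,0.6]
    - [0,0,0,0,0,0,1]
    - [0,0,0,0,0,0,1]
    - [0,0,0,0,0,0,1]
    - [0,0,0,0,0,0,1]
    - [0,0,0,0,0,0,1]

```text
t: 17.9
eef_pos: [0.5858, 0.0024, 0.1587]
tool_rot: [0.0, 0.917, 0.4, 0.0]
contact_force: [-0.2, 0.0, 0.2]
gripper_width: 0.999
grasp_force: 0.0
```

jog_arm:
  deltas:
    - [0,0,0.01,0,0,0,1]
    - [0,0,0.015,0,0,0,1]
    - [0,0,0.02,0,0,0,1]
    - [0,0,0.025,0,0,0,1]
    - [0,0,0.025,0,0,0,1]
    - [0,0,0.025,0,0,0,1]
    - [0,-0.03,0.02,0,0,0,1]
    - [0,-0.04,0,0,0,0,1]
    - [0,-0.04,0,0,0,0,1]
    - [0,-0.04,0,0,0,0,1]

```text
t: 18.9
eef_pos: [0.5859, -0.1489, 0.3008]
tool_rot: [0.001, 0.916, 0.4, 0.001]
contact_force: [0.8, -0.3, -0.8]
gripper_width: 0.998
grasp_force: 0.0
```

jog_arm:
  deltas:
    - [0,-0.04,0,0,0,0,1]
    - [0,-0.04,0,0,0,0,1]
    - [0,-0.03,0,0,0,0,1]
    - [0,-0.02,0,0,0,0,1]
    - [0,0,0,0,0,0,1]
    - [0,0,0,0,0,0,1]

```text
t: 19.5
eef_pos: [0.586, -0.277, 0.2997]
tool_rot: [0.0, 0.917, 0.4, 0.001]
contact_force: [0.7, 0.4, -0.3]
gripper_width: 0.999
grasp_force: 0.0
```

```bash
python3 - <<'E'
from h import *
c=bot.read_camera("scene");t=bot.read_camera("top");o=bot.get_obs()
print(o["t"],o["eef_pos"],o["contact_force"],o["joint_vel"].round(3))
a=cv2.resize(c["img"][120:300,180:340,::-1],None,fx=2.5,fy=2.5,interpolation=cv2.INTER_CUBIC)
b=cv2.resize(t["img"][110:290,190:330,::-1],None,fx=2.5,fy=2.5,interpolation=cv2.INTER_CUBIC)
cv2.imwrite("pics/final.png",np.hstack([a,b]))
E
```

```text
19.6 [ 0.58632546 -0.2755653   0.29949235] [-0.16156756 -0.40609317  0.40920848] [-0.008  0.     0.     0.004  0.004 -0.002  0.003]
```

View pics/final.png

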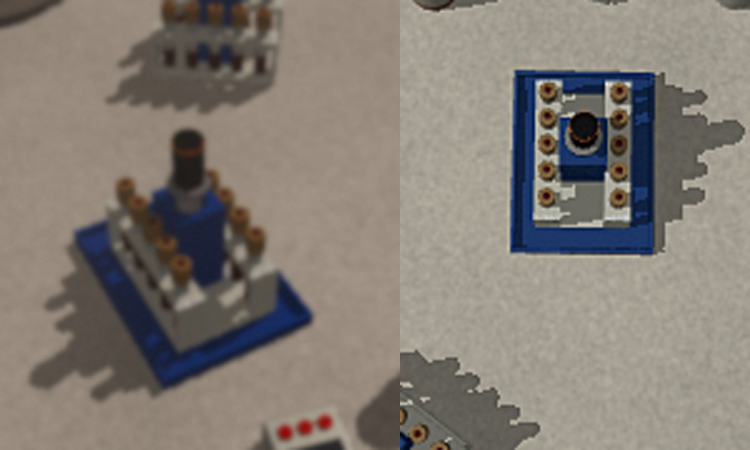

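The rack sits flat inside the tray with margin all round (top crop 533–632 × 78–226 inside 513–655 × 70–252). The handle is upright and wedged, and the arm is clear.

```bash
python3 -c "
from station import bot
print(bot.hand_in())"
```

```text
the job is handed in; nothing more can be done
None
```

The job is handed in: the rack stands flat inside the blue tray with the handle still wedged in it (pressed in with about 24 N), the arm is clear, and it took about 20 s of the 56 s allowed.

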